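Poise the sight tube over the focuser adapter

ROBOT

A 6-joint arm with a two-finger parallel gripper is mounted at the origin on the work surface. World frame = base frame: x ahead of the robot, y to its left, z up, the work surface at z = 0. Lengths are in mm, angles in rad, forces in N, time in s.
With the tool pointing down it reaches from about 250 to 775 mm from the base axis. Payload 4 kg.
Tool frame: the origin (TCP) lies between the finger pads; the fingertips stand 19 mm ahead of it and the grasp point (between the pads) is the TCP; z points along the fingers, y is the line along which they close (so a half turn about z gives the same grasp; the last joint's range is limited). The gripper opens to 85 mm and grips with 20 to 120 N. Pads are 22 mm wide; open, the fingers measure 114 mm over their backs; the gripper's body (76 mm by 85 mm) begins 54 mm behind the grasp point. The pads swing forward as they close: fully open they stand 13 mm farther back than shut.
Start: joints at [1.221, 0.087, 1.371, -0, 1.684, -0.103], TCP at [134.374, 533.347, 250.341] pointing down, gripper open.
Joint ranges: [-3.1, 3.1], [-0.76, 2.03], [0.27, 2.55], [-1.08, 4.22], [0.17, 2.65], [-2.57, 2.57]. Speed limits (rad/s): [2.79, 2.79, 3.14, 3.14, 3.14, 3.14].

INTERFACE

Orientations are given as a unit quaternion [w, x, y, z].
In Python, from station import ctrl gives the robot as it stands.
- The arm moves only by the tool apply_moves, never from a script. Its argument "moves" is a list of rows, each an object of numbers: "ax", "ay", "az": the turn, a rotation vector about the world's x, y, z normalised to -1 to 1, where 1 is 360 degrees; "x", "y", "z": the shift along the world's x, y, z normalised to -1 to 1, where 1 is 30 cm; "claw": the closure, from -1 (fully open) to 1 (shut). A call has 1 to 5 rows; each row is the pose to reach, as a shift and turn from the pose commanded when the call began, turning the shorter way round; what a row does not reach only later rows make up. A row lasts 1/10 s, in which the tool goes at most 50 mm and 8.59 degrees, less where a joint would pass 70% of its speed; a pose out of reach is approached as far as the arm can. A call with a number of a shift or a turn outside -1 to 1 is refused whole. A call with a gripper value outside its range is refused whole. The fingers move at their own pace and stop on an object; the grip force is fixed at half the most. Time passes only in rows, so rows that repeat a pose let the fingers close. It gives the time, the measured TCP pose, the force, the opening and the grip force at its end, in the units of the state.
- ctrl.read_state(): the state, without advancing time (a new reading comes with each control period).
- ctrl.snapshot(name): name is "side" or "top" or "wrist"; returns a dict with "frame" (384x512x3 uint8, red, green, blue), "z_map" (384x512 float32, mm along the optical axis (not along the pixel's ray), 0 where there is no reading), "fx", "fy", "cx", "cy" (pixels), "distortion" ([k1, k2, p1, p2, k3] as OpenCV has them; the pictures are not rectified), "R" (3x3) and "t" (3): a world point X has camera coordinates R X + t; the wrist camera has in their place "hand_eye" (4x4, takes a point from camera to tool coordinates, whose origin is the TCP and whose axes are the flange's). Camera axes: x right, y down, z forward; pixel columns grow to the right and rows downward; lengths in mm; the calibration is good to about 2 mm. A picture is of the moment at which its call begins: read the wrist's pose just before it.
- ctrl.job_done(): hands the job in; it is judged then, once.
The state is a dict: "clock": time; "joints": joint angles; "dq": joint speeds; "joint_torque": joint torques, N m; "tcp_pos": TCP position; "ee_rot": TCP orientation; "wrist_force": force on the tool from outside, world axes, zero at the start; "moment": the same for the moment, N m; "opening": opening from 0.0 (shut) to 1.0 (fully open); "grasp_force": force on a finger pad.
Only numpy, scipy, OpenCV 4.12 (cv2) and the standard library are available. Lean on these libraries where they do the work, as an engineer would, in place of code of your own. Each camera call takes 0.05 s, during which the arm holds its last target. There are 200 camera calls.

TASK

Wake the collimation lamp by pressing its three keys fully down, one at a time and each let up before the next: the large round key, then the square key, then the small round key. Then lift the black sight tube over the steel divider fence and bring it upright over the white focuser adapter, centred on its mouth, with its foot about one centimetre above the rim. Finish holding it still there in the gripper for the centring check: do not put it down, let go or touch the adapter, fence or standing tubes with it, and leave everything else as it is.

Things in the scene. Friction and masses are not known exactly. Their poses are not given: they have to be found in the camera images.
- sight: Cheshire sight tube, matte black, 110 mm tall, loose, upright: barrel 31.6 mm across for the lowest 40 mm, then a body 38 mm across up to a flat top with a tiny bright peep hole; bright window on one side. 0.11 to 0.22 kg. Origin at the centre of its foot (underside), z up the tube. Stands on one side of the divider, the adapter on the other; which is left varies
- adapter: white nylon focuser adapter, a round collar 68 mm across on a fixed 90 x 90 x 8 mm steel flange with four bolts; rim 56 mm above the shelf. Its mouth is a round recess 46 mm wide and 12 mm deep, over a 33 mm bore. Origin at the centre of the flange's underside
- adapter_mouth (a point): centre of the adapter's mouth, at the height of its rim (56 mm above the shelf); z up
- divider: fixed bright steel divider fence, 420 mm long (along its x, which points away from the robot), 12 mm thick, 70 mm high; origin at the centre of its underside, y to the robot's left
- key_large_top (a point): centre of the top of the large round key, 36 mm in diameter, 40 mm above the shelf when up
- key_square_top (a point): centre of the top of the square key, 22 x 22 mm, 40 mm above the shelf when up
- key_small_top (a point): centre of the top of the small round key, 16 mm in diameter, 40 mm above the shelf when up
- key_large (a joint): large round key: grey plastic, 14 mm proud of its 50 x 50 mm bright metal switch plate; value = how far it is pressed, 0 (up) to 0.006 m (fully down). Spring: 1 N at first, 4.5 N fully down; it comes back up by itself. The three keys are in a row, 60 mm apart, on the low black keypad, in any order
- key_square (a joint): square key: grey plastic, 14 mm proud of its 50 x 50 mm bright metal switch plate; value = how far it is pressed, 0 (up) to 0.006 m (fully down). Spring: 1 N at first, 4.5 N fully down; it comes back up by itself. The three keys are in a row, 60 mm apart, on the low black keypad, in any order
- key_small (a joint): small round key: grey plastic, 14 mm proud of its 50 x 50 mm bright metal switch plate; value = how far it is pressed, 0 (up) to 0.006 m (fully down). Spring: 1 N at first, 4.5 N fully down; it comes back up by itself. The three keys are in a row, 60 mm apart, on the low black keypad, in any order
- ext_long: bystander: aluminium extension tube standing upright beside the divider, loose, 48 mm in diameter, 120 mm tall; origin at the centre of its underside
- ext_short: bystander: aluminium extension tube standing upright on the divider's other side, loose, 48 mm in diameter, 85 mm tall; origin at the centre of its underside
- diagonal: bystander: silver star diagonal, loose, a 50 mm block with a barrel out of its side (35 mm) and one out of its top, 71 mm tall; origin at the centre of the block's underside
- eyepiece: bystander: black eyepiece, loose, 48 mm in diameter, only 60 mm tall; origin at the centre of its underside
- dust_cap: bystander: white round dust cap lying flat, loose, 54 mm in diameter, 12 mm thick; origin at the centre of its underside
- screwdriver: bystander: screwdriver lying on the shelf, loose, 170 mm long; origin at its middle, underside
- toggle (a joint): bystander: chrome toggle lever (25 mm) on the small black lamp box, 60 x 100 mm, 62 mm high in all, with a red lamp; 0 = leaning to the robot, 0.9 rad = flipped away
Not all that is in view belongs to the job. Leave any green or red look-alike of the sight alone.

How it is judged:
By the outcome, as a careful person would: the job done as asked, in the order asked, and still so for the second after the job is handed in, while the arm keeps its last pose, push and grip.
It also fails if it takes over 64 s, if anything falls off the work surface, if the arm or the gripper's body presses on something with over 40 N, if the wrist force passes 120 N, or if a joint passes its speed limit or range.

## Working session

There is one attempt and no reset: what is moved stays moved. The work goes in short steps, Python scripts to look and compute and a tool call to move; the robot and the scene stay as the last step left them, time stands still between calls to the robot, and variables do not carry over. Pictures are saved under pics/ and viewed, at most 10 in all, crops included, and the job is handed in when it is done.

Besides the shell and the picture viewer there is one more tool, called after "Request:" in YAML: its name, and indented under it one key for each argument. apply_moves: Moves the arm, as the interface text tells. Scaled input: -1 to 1 covers 30 cm each way for a shift and 360 degrees each way for a turn. Its arguments: {"type":"object","properties":{"moves":{"type":"array"}},"required":["moves"]}

```bash
ls; mkdir -p pics
cat > h.py <<'E'
import numpy as np, cv2
from station import ctrl
def snap(n,f):
    s=ctrl.snapshot(n); cv2.imwrite('pics/%s.png'%f, cv2.cvtColor(s['frame'],cv2.COLOR_RGB2BGR)); np.save(f+'.npy',s,allow_pickle=True); return s
def load(f): return np.load(f+'.npy',allow_pickle=True).item()
def ray(s,u,v):
    K=np.array([[s['fx'],0,s['cx']],[0,s['fy'],s['cy']],[0,0,1.]])
    return np.append(cv2.undistortPoints(np.array([[[u,v]]],float),K,np.array(s['distortion'],float))[0,0],1)
def atz(s,u,v,z):  # intersect with height z
    R=np.array(s['R']);t=np.array(s['t']); d=R.T@ray(s,u,v); c=-R.T@t
    return c+d*(z-c[2])/d[2]
def dep(s,u,v):
    R=np.array(s['R']);t=np.array(s['t']); return R.T@(ray(s,u,v)*s['z_map'][v,u]-t)
E
python3 - <<'E'
from h import *
a=snap('top','top0');b=snap('side','side0')
f=lambda s:cv2.cvtColor(s['frame'],cv2.COLOR_RGB2BGR)
cv2.imwrite('pics/top0b.png',cv2.resize(f(a),(800,600),interpolation=cv2.INTER_CUBIC))
cv2.imwrite('pics/side0b.png',cv2.resize(f(b),(800,600),interpolation=cv2.INTER_CUBIC))
print(ctrl.read_state())
E
```

```text
pics
{'clock': 0.1, 'joints': array([ 1.22088207e+00,  8.78995272e-02,  1.37210093e+00,  3.40633166e-05,
        1.68357111e+00, -1.03106091e-01]), 'dq': array([-0.00029042, -0.00164602, -0.00400687,  0.00237804, -0.00140013,
        0.00040122]), 'joint_torque': array([ 2.19526934e-03, -3.53016579e+01, -3.14217925e+01, -2.64869723e-04,
        7.96350912e-03, -3.49493200e-05]), 'tcp_pos': array([134.23169916, 532.96000695, 249.24715614]), 'ee_rot': array([-2.38703219e-04,  1.23089166e-01,  9.92395122e-01, -9.60380067e-04]), 'wrist_force': array([ 0.53379857, -0.59832435,  0.06076308]), 'moment': array([ 0.01089655, -0.00203473, -0.07389656]), 'grasp_force': 0.0, 'opening': 1.003368827278994}
```

View pics/top0b.png

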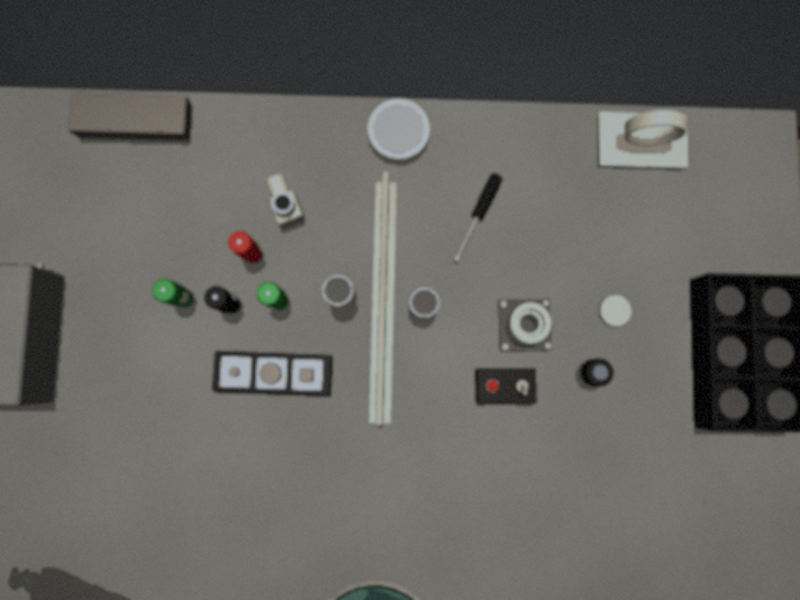

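View pics/side0b.png

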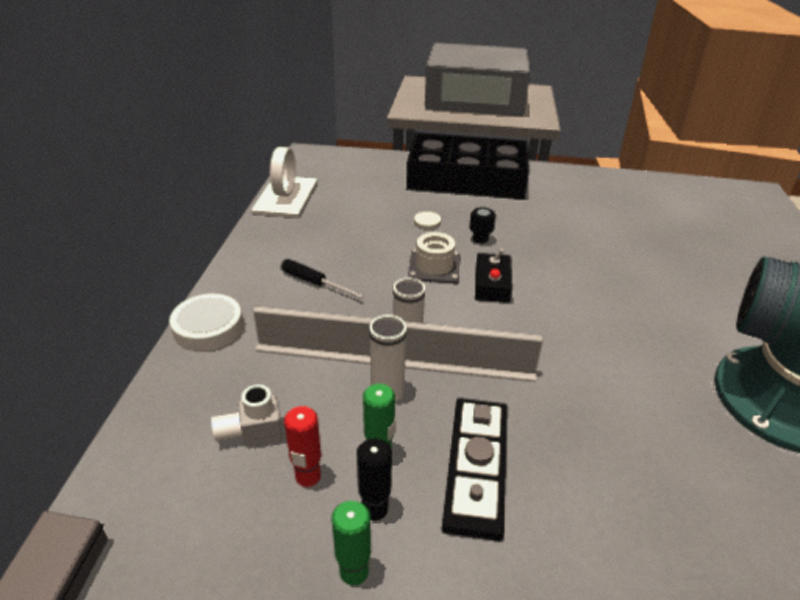

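Top view (800x600 scale): the black tube that could be the sight is at (218,298). Look-alikes are green (165,292), green (268,294) and red (240,243). The black eyepiece (597,372) is short and on the other side. The keys, left to right, are small (235,372), large (271,373) and square (308,375). The adapter mouth is at (530,323) and the fence runs along column 383. By the description I choose the black tube at (218,298).

Run:
```python
from h import *
s=load('top0'); k=1.5625
def near(u,v,z):
    print(np.round(atz(s,u/k,v/k,z),1), 'depthpt',np.round(dep(s,int(u/k),int(v/k)),1))
print('cam',np.round(-np.array(s['R']).T@s['t']))
for n,u,v,z in [('sight',216,296,110),('gL',164,290,110),('gR',267,292,110),('red',238,241,110),('small',235,372,40),('large',271,373,40),('sq',308,375,40),('adapter',530,323,56),('extS',424,302,85),('extL',338,289,120),('fence0',385,178,70),('fence1',380,424,70)]:
    print(n,end=' ');near(u,v,z)
im=cv2.imread('pics/top0.png')
a=im[160:260,90:220]; b=im[180:260,300:390]
cv2.imwrite('pics/c1.png',cv2.resize(a,(780,600),interpolation=cv2.INTER_CUBIC))
cv2.imwrite('pics/c2.png',cv2.resize(b,(675,600),interpolation=cv2.INTER_CUBIC))
```

```text
cam [ 443.  -22. 1134.]
sight [563.8 257.4 110. ] depthpt [564.6 257.5 111.8]
gL [571.4 338.8 110. ] depthpt [572.7 341.  110.7]
gR [571.9 178.1 110. ] depthpt [574.  180.3 110.2]
red [652.2 227.6 110. ] depthpt [652.3 227.8 112.6]
small [446.5 238.3  40. ] depthpt [446.6 239.2  40.6]
large [446.  179.1  40. ] depthpt [447.9 180.2  40.6]
sq [444. 118.  40.] depthpt [444.  118.6  37.8]
adapter [ 537.  -247.6   56. ] depthpt [ 543.2 -257.4    7. ]
extS [564.6 -69.8  85. ] depthpt [565.9 -69.1  79.9]
extL [577.9  66.2 120. ] depthpt [580.6  67.3 117.6]
fence0 [773.7  -1.7  70. ] depthpt [ 7.747e+02 -7.000e-01  7.450e+01]
fence1 [368.5  -3.5  70. ] depthpt [369.5  -3.   71.1]
```

View pics/c1.png

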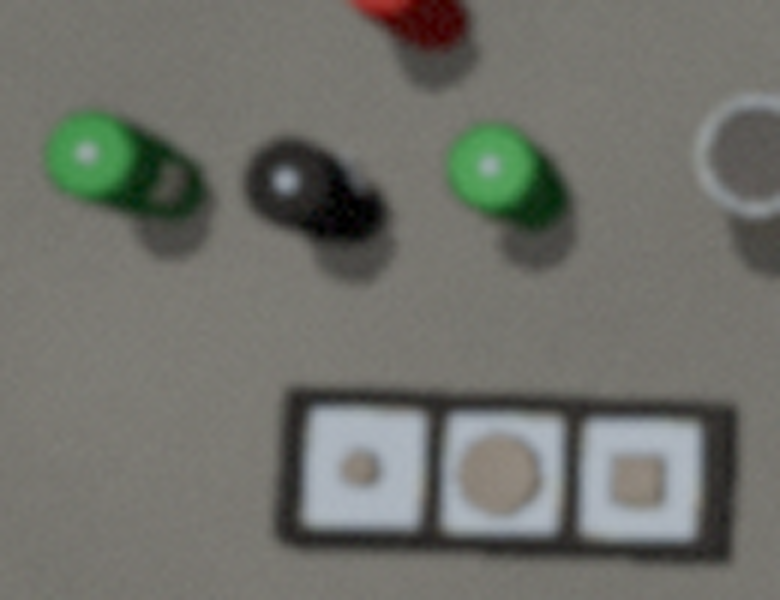

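View pics/c2.png

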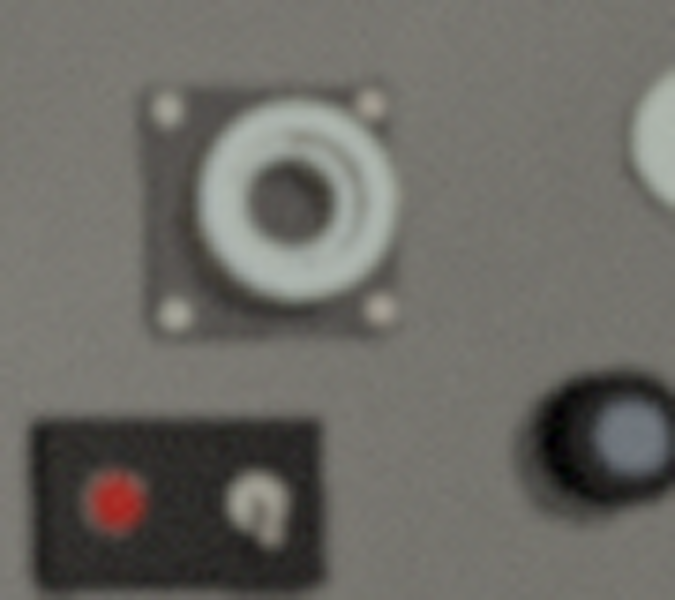

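The crop confirms it: the black body with the bright peep is at (286,180), between the two green tubes. The keys are at (360,467) small, (499,474) large and (638,480) square. The white rim is centred near (298,200) in the second crop. I'll refine these with both cameras.

Run:
```python
from h import *
s=load('top0')
c1=lambda u,v:((u+.5)/6-.5+90,(v+.5)/6-.5+160)
c2=lambda u,v:((u+.5)/7.5-.5+300,(v+.5)/7.5-.5+180)
for n,p,z in [('peep',c1(286,180),110),('body',c1(291,182),110),('small',c1(360,467),40),('large',c1(499,474),40),('sq',c1(638,480),40),('rim',c2(298,200),56),('bolts',c2(273,209.5),10),('bore',c2(290,201),44)]:
    print(n,np.round(atz(s,*p,z),1))
# depth-cloud checks, both cameras
for cam in ('top0','side0'):
    q=load(cam); Z=q['z_map']; h,w=Z.shape; v,u=np.mgrid[:h,:w]
    K=np.array([[q['fx'],0,q['cx']],[0,q['fy'],q['cy']],[0,0,1.]])
    r=cv2.undistortPoints(np.stack([u.ravel(),v.ravel()],1)[:,None].astype(float),K,np.array(q['distortion'],float))[:,0]
    P=(np.c_[r,np.ones(len(r))]*Z.reshape(-1,1)-np.array(q['t']))@np.array(q['R']); ok=Z.ravel()>0
    def blob(n,c,rad,z0,z1):
        m=ok&(np.hypot(*(P[:,:2]-c).T)<rad)&(P[:,2]>z0)&(P[:,2]<z1); X=P[m]
        if len(X)<3: print(cam,n,'none');return
        (a,b),R=cv2.minEnclosingCircle(X[:,:2].astype(np.float32)); print(cam,n,len(X),'mean',X.mean(0).round(1),'circ',round(a,1),round(b,1),round(R,1))
    blob('sight',(564,257),35,104,116); blob('small',(446,239),18,36,44); blob('large',(446,179),25,36,44); blob('sq',(445,118),22,36,44); blob('rim',(537,-248),50,51,61)
```

```text
peep [563.4 259.8 110. ]
body [562.6 257.7 110. ]
small [448.1 240.5  40. ]
large [446.4 180.8  40. ]
sq [445.  121.1  40. ]
rim [ 538.2 -247.9   56. ]
bolts [ 538.7 -248.5   10. ]
bore [ 538.9 -247.6   44. ]
top0 sight 185 mean [563.6 259.3 109.7] circ 563.7 259.8 18.8
top0 small 33 mean [449.1 242.3  40. ] circ 449.1 242.5 7.8
top0 large 138 mean [447.9 182.5  40.4] circ 448.0 182.2 17.9
top0 sq 68 mean [446.3 122.8  40. ] circ 446.5 122.3 13.7
top0 rim 293 mean [ 539.4 -246.8   56.3] circ 539.8 -247.0 34.1
side0 sight 347 mean [565.1 264.  109. ] circ 565.2 261.6 19.7
side0 small 56 mean [449.7 244.3  39.1] circ 449.7 244.0 7.9
side0 large 238 mean [448.6 185.1  39.3] circ 448.2 184.1 18.7
side0 sq 99 mean [448.3 125.   39.6] circ 448.5 125.0 14.1
side0 rim 172 mean [ 541.7 -244.2   54. ] circ 539.2 -244.0 36.6
```

Request:
apply_moves:
  moves:
    - {"x":0,"y":-0.16,"z":0,"az":-0.02,"claw":1}
    - {"x":0.1,"y":-0.3,"z":0,"az":-0.042,"claw":1}
    - {"x":0.2,"y":-0.42,"z":0,"az":-0.064,"claw":1}
    - {"x":0.3,"y":-0.54,"z":0,"az":-0.086,"claw":1}
    - {"x":0.4,"y":-0.66,"z":0,"az":-0.108,"claw":1}

```text
invalid input at $.moves[0]: expected keys ax, ay, az, x, y, z, claw
```

Request:
apply_moves:
  moves:
    - {"ax":0,"ay":0,"az":-0.021,"x":0.104,"y":-0.117,"z":0,"claw":1}
    - {"ax":0,"ay":0,"az":-0.042,"x":0.208,"y":-0.234,"z":0,"claw":1}
    - {"ax":0,"ay":0,"az":-0.063,"x":0.312,"y":-0.351,"z":0,"claw":1}
    - {"ax":0,"ay":0,"az":-0.084,"x":0.416,"y":-0.468,"z":0,"claw":1}
    - {"ax":0,"ay":0,"az":-0.105,"x":0.52,"y":-0.585,"z":0,"claw":1}

```text
clock: 0.6
tcp_pos: [291.0, 356.2, 249.9]
ee_rot: [-0.0, 0.44, 0.898, -0.0]
wrist_force: [1.0, 0.2, -0.0]
opening: 0.139
grasp_force: 0.0
```

Request:
apply_moves:
  moves:
    - {"ax":0,"ay":0,"az":-0.021,"x":0.104,"y":-0.117,"z":0,"claw":1}
    - {"ax":0,"ay":0,"az":-0.042,"x":0.208,"y":-0.234,"z":0,"claw":1}
    - {"ax":0,"ay":0,"az":-0.063,"x":0.312,"y":-0.351,"z":0,"claw":1}
    - {"ax":0,"ay":0,"az":-0.084,"x":0.416,"y":-0.468,"z":0,"claw":1}
    - {"ax":0,"ay":0,"az":-0.106,"x":0.523,"y":-0.585,"z":0,"claw":1}

```text
clock: 1.1
tcp_pos: [447.9, 180.6, 249.9]
ee_rot: [-0.0, 0.71, 0.704, -0.0]
wrist_force: [0.9, 0.6, -0.8]
opening: -0.002
grasp_force: 0.0
```

Request:
apply_moves:
  moves:
    - {"ax":0,"ay":0,"az":0,"x":0,"y":0,"z":-0.15,"claw":1}
    - {"ax":0,"ay":0,"az":0,"x":0,"y":0,"z":-0.3,"claw":1}
    - {"ax":0,"ay":0,"az":0,"x":0,"y":0,"z":-0.45,"claw":1}
    - {"ax":0,"ay":0,"az":0,"x":0,"y":0,"z":-0.58,"claw":1}
    - {"ax":0,"ay":0,"az":0,"x":0,"y":0,"z":-0.617,"claw":1}

```text
clock: 1.6
tcp_pos: [443.2, 181.1, 59.8]
ee_rot: [-0.003, 0.708, 0.706, -0.005]
wrist_force: [-0.5, -0.4, -1.0]
opening: -0.003
grasp_force: 0.0
```

Request:
apply_moves:
  moves:
    - {"ax":0,"ay":0,"az":0,"x":0,"y":0,"z":-0.01,"claw":1}
    - {"ax":0,"ay":0,"az":0,"x":0,"y":0,"z":-0.02,"claw":1}
    - {"ax":0,"ay":0,"az":0,"x":0,"y":0,"z":-0.027,"claw":1}
    - {"ax":0,"ay":0,"az":0,"x":0,"y":0,"z":-0.034,"claw":1}
    - {"ax":0,"ay":0,"az":0,"x":0,"y":0,"z":-0.034,"claw":1}

```text
clock: 2.1
tcp_pos: [448.9, 182.9, 56.8]
ee_rot: [0.001, 0.708, 0.707, 0.002]
wrist_force: [1.1, 1.3, 3.0]
opening: 0.0
grasp_force: 1.1
```

Request:
apply_moves:
  moves:
    - {"ax":0,"ay":0,"az":0,"x":0,"y":0,"z":-0.005,"claw":1}
    - {"ax":0,"ay":0,"az":0,"x":0,"y":0,"z":-0.01,"claw":1}
    - {"ax":0,"ay":0,"az":0,"x":0,"y":0,"z":-0.01,"claw":1}

```text
clock: 2.4
tcp_pos: [448.8, 182.8, 53.2]
ee_rot: [0.001, 0.708, 0.706, 0.002]
wrist_force: [2.6, 1.4, 4.7]
opening: -0.003
grasp_force: 2.2
```

```bash
python3 -c "
from h import *
r=ctrl.read_state();print(r['tcp_pos'],r['wrist_force'],r['joints'])"
```

```text
[448.76966951 182.8027118   53.16979405] [2.57234888 1.36301658 4.68886612] [2.69691612e-01 6.90897949e-02 1.79648355e+00 9.36565806e-05
 1.27186557e+00 2.71456421e-01]
```

Request:
apply_moves:
  moves:
    - {"ax":0,"ay":0,"az":0,"x":0,"y":0,"z":-0.004,"claw":1}
    - {"ax":0,"ay":0,"az":0,"x":0,"y":0,"z":-0.007,"claw":1}
    - {"ax":0,"ay":0,"az":0,"x":0,"y":0,"z":-0.007,"claw":1}

```text
clock: 2.7
tcp_pos: [448.8, 182.8, 52.8]
ee_rot: [0.001, 0.708, 0.707, 0.002]
wrist_force: [0.7, -0.0, 14.7]
opening: -0.002
grasp_force: 7.1
```

Request:
apply_moves:
  moves:
    - {"ax":0,"ay":0,"az":0,"x":0,"y":0,"z":0.04,"claw":1}
    - {"ax":0,"ay":0,"az":0,"x":0,"y":0,"z":0.08,"claw":1}
    - {"ax":0,"ay":0,"az":0,"x":0,"y":0,"z":0.08,"claw":1}
    - {"ax":0,"ay":0,"az":0,"x":-0.002,"y":-0.1,"z":0.08,"claw":1}
    - {"ax":0,"ay":0,"az":0,"x":-0.004,"y":-0.198,"z":0.08,"claw":1}

```text
clock: 3.2
tcp_pos: [444.9, 122.5, 72.9]
ee_rot: [-0.001, 0.707, 0.707, -0.001]
wrist_force: [0.2, -0.2, -0.0]
opening: 0.0
grasp_force: 0.0
```

Request:
apply_moves:
  moves:
    - {"ax":0,"ay":0,"az":0,"x":0,"y":0,"z":0,"claw":1}
    - {"ax":0,"ay":0,"az":0,"x":0,"y":0,"z":-0.02,"claw":1}
    - {"ax":0,"ay":0,"az":0,"x":0,"y":0,"z":-0.035,"claw":1}
    - {"ax":0,"ay":0,"az":0,"x":0,"y":0,"z":-0.05,"claw":1}
    - {"ax":0,"ay":0,"az":0,"x":0,"y":0,"z":-0.06,"claw":1}

```text
clock: 3.7
tcp_pos: [445.5, 123.5, 55.3]
ee_rot: [-0.001, 0.707, 0.707, -0.001]
wrist_force: [-1.6, 0.3, 3.5]
opening: -0.002
grasp_force: 1.6
```

Request:
apply_moves:
  moves:
    - {"ax":0,"ay":0,"az":0,"x":0,"y":0,"z":-0.007,"claw":1}
    - {"ax":0,"ay":0,"az":0,"x":0,"y":0,"z":-0.014,"claw":1}
    - {"ax":0,"ay":0,"az":0,"x":0,"y":0,"z":-0.02,"claw":1}
    - {"ax":0,"ay":0,"az":0,"x":0,"y":0,"z":-0.02,"claw":1}

```text
clock: 4.1
tcp_pos: [445.7, 123.5, 52.7]
ee_rot: [-0.001, 0.708, 0.707, -0.0]
wrist_force: [-8.8, -0.8, 17.9]
opening: 0.002
grasp_force: 9.0
```

Request:
apply_moves:
  moves:
    - {"ax":0,"ay":0,"az":0,"x":0,"y":0,"z":0.04,"claw":1}
    - {"ax":0,"ay":0,"az":0,"x":0,"y":0,"z":0.09,"claw":1}
    - {"ax":0,"ay":0,"az":0,"x":0,"y":0.13,"z":0.09,"claw":1}
    - {"ax":0,"ay":0,"az":0,"x":0.004,"y":0.27,"z":0.09,"claw":1}
    - {"ax":0,"ay":0,"az":0,"x":0.008,"y":0.398,"z":0.09,"claw":1}

```text
clock: 4.6
tcp_pos: [448.9, 243.9, 77.3]
ee_rot: [0.0, 0.708, 0.706, 0.001]
wrist_force: [-0.2, -0.7, -0.8]
opening: 0.0
grasp_force: 0.0
```

Request:
apply_moves:
  moves:
    - {"ax":0,"ay":0,"az":0,"x":0,"y":0,"z":0,"claw":1}
    - {"ax":0,"ay":0,"az":0,"x":0,"y":0,"z":-0.02,"claw":1}
    - {"ax":0,"ay":0,"az":0,"x":0,"y":0,"z":-0.035,"claw":1}
    - {"ax":0,"ay":0,"az":0,"x":0,"y":0,"z":-0.05,"claw":1}
    - {"ax":0,"ay":0,"az":0,"x":0,"y":0,"z":-0.067,"claw":1}

```text
clock: 5.1
tcp_pos: [448.4, 241.2, 56.3]
ee_rot: [0.0, 0.708, 0.706, -0.0]
wrist_force: [-0.6, -0.6, 3.1]
opening: -0.001
grasp_force: 1.3
```

Request:
apply_moves:
  moves:
    - {"ax":0,"ay":0,"az":0,"x":0,"y":0,"z":-0.008,"claw":1}
    - {"ax":0,"ay":0,"az":0,"x":0,"y":0,"z":-0.016,"claw":1}
    - {"ax":0,"ay":0,"az":0,"x":0,"y":0,"z":-0.022,"claw":1}
    - {"ax":0,"ay":0,"az":0,"x":0,"y":0,"z":-0.022,"claw":1}

```text
clock: 5.5
tcp_pos: [448.5, 241.3, 52.8]
ee_rot: [0.001, 0.708, 0.706, -0.001]
wrist_force: [-5.7, -6.5, 15.2]
opening: -0.0
grasp_force: 7.5
```

Request:
apply_moves:
  moves:
    - {"ax":0,"ay":0,"az":0,"x":0,"y":0,"z":0.05,"claw":1}
    - {"ax":0,"ay":0,"az":0,"x":0,"y":0,"z":0.2,"claw":1}
    - {"ax":0,"ay":0,"az":0,"x":0,"y":0,"z":0.35,"claw":0}
    - {"ax":0,"ay":0,"az":0,"x":0,"y":0,"z":0.5,"claw":-1}
    - {"ax":0,"ay":0,"az":0,"x":0.12,"y":0.02,"z":0.5,"claw":-1}

```text
clock: 6.0
tcp_pos: [486.2, 249.9, 210.2]
ee_rot: [0.003, 0.707, 0.707, 0.008]
wrist_force: [1.8, 0.5, 1.1]
opening: 0.503
grasp_force: 0.0
```

Request:
apply_moves:
  moves:
    - {"ax":0,"ay":0,"az":0,"x":0.13,"y":0.02,"z":0,"claw":-1}
    - {"ax":0,"ay":0,"az":0,"x":0.264,"y":0.039,"z":0,"claw":-1}
    - {"ax":0,"ay":0,"az":0,"x":0.264,"y":0.039,"z":0,"claw":-1}
    - {"ax":0,"ay":0,"az":0,"x":0.264,"y":0.039,"z":0,"claw":-1}

```text
clock: 6.4
tcp_pos: [563.8, 259.8, 198.6]
ee_rot: [-0.001, 0.708, 0.706, -0.001]
wrist_force: [-0.3, 0.4, 0.2]
opening: 1.001
grasp_force: 0.0
```

Run:
```python
from h import *
r=ctrl.read_state();print(r['clock'],r['tcp_pos'],r['ee_rot'],r['opening'])
w=snap('wrist','w1'); print(w['hand_eye'])
# sight top centre from depth
from scipy.spatial.transform import Rotation as Ro
q=r['ee_rot'];R=Ro.from_quat([q[1],q[2],q[3],q[0]]).as_matrix();H=np.array(w['hand_eye'])
Z=w['z_map'];h,wd=Z.shape;v,u=np.mgrid[:h,:wd]
K=np.array([[w['fx'],0,w['cx']],[0,w['fy'],w['cy']],[0,0,1.]])
rr=cv2.undistortPoints(np.stack([u.ravel(),v.ravel()],1)[:,None].astype(float),K,np.array(w['distortion'],float))[:,0]
P=(np.c_[rr,np.ones(len(rr))]*Z.reshape(-1,1))@H[:3,:3].T+H[:3,3]
P=P@R.T+r['tcp_pos']
m=(Z.ravel()>0)&(abs(P[:,2]-110)<6)&(np.hypot(P[:,0]-564,P[:,1]-260)<35)
print(m.sum(),P[m].mean(0) if m.any() else '',cv2.minEnclosingCircle(P[m][:,:2].astype(np.float32)) if m.any() else '')
```

```text
6.4 [563.84314873 259.79760703 198.63305689] [-0.00072771  0.70798515  0.70622609 -0.0010987 ] 1.001451290368329
[[ 6.02266331e-04 -9.62700580e-01 -2.70568346e-01  6.76522130e+01]
 [ 9.99999672e-01  7.26412759e-04 -3.58696248e-04  3.97443645e-01]
 [ 5.41861385e-04 -2.70568042e-01  9.62700702e-01 -1.22292045e+02]
 [ 0.00000000e+00  0.00000000e+00  0.00000000e+00  1.00000000e+00]]
2165 [565.05339692 261.15996054 108.22018758] ((565.1093139648438, 259.6926574707031), 19.037986755371094)
```

View pics/w1.png

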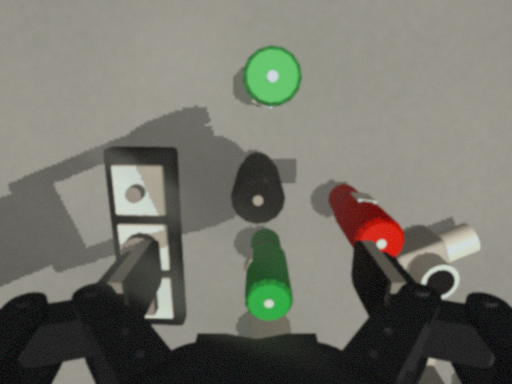

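The wrist view shows the black tube's peep at (258,200), between the green tubes (268,300 and 272,76) and the red one (380,245). That puts the sight at about (565,260), straight below the gripper. Both finger lanes, left and right, are clear of it. I'll descend with the opening narrowed and grip.

Request:
apply_moves:
  moves:
    - {"ax":0,"ay":0,"az":0,"x":0.002,"y":0,"z":-0.1,"claw":-0.6}
    - {"ax":0,"ay":0,"az":0,"x":0.002,"y":0,"z":-0.2,"claw":-0.6}
    - {"ax":0,"ay":0,"az":0,"x":0.002,"y":0,"z":-0.29,"claw":-0.6}
    - {"ax":0,"ay":0,"az":0,"x":0.002,"y":0,"z":-0.36,"claw":-0.6}
    - {"ax":0,"ay":0,"az":0,"x":0.002,"y":0,"z":-0.393,"claw":-0.6}

```text
clock: 6.95
tcp_pos: [561.8, 259.7, 80.7]
ee_rot: [-0.001, 0.708, 0.707, -0.001]
wrist_force: [-0.9, 0.6, -0.7]
opening: 0.801
grasp_force: 0.0
```

Request:
apply_moves:
  moves:
    - {"ax":0,"ay":0,"az":0,"x":0,"y":0,"z":0,"claw":-0.3}
    - {"ax":0,"ay":0,"az":0,"x":0,"y":0,"z":0,"claw":-0.1}
    - {"ax":0,"ay":0,"az":0,"x":0,"y":0,"z":0,"claw":0.05}
    - {"ax":0,"ay":0,"az":0,"x":0,"y":0,"z":0,"claw":1}
    - {"ax":0,"ay":0,"az":0,"x":0,"y":0,"z":0,"claw":1}

```text
clock: 7.45
tcp_pos: [565.2, 260.5, 84.7]
ee_rot: [0.001, 0.708, 0.707, 0.002]
wrist_force: [-1.5, -0.4, 5.8]
opening: 0.429
grasp_force: 60.5
```

Request:
apply_moves:
  moves:
    - {"ax":0,"ay":0,"az":0,"x":0,"y":0,"z":0,"claw":1}
    - {"ax":0,"ay":0,"az":0,"x":0,"y":0,"z":0,"claw":1}
    - {"ax":0,"ay":0,"az":0,"x":0,"y":0,"z":0,"claw":1}

```text
clock: 7.75
tcp_pos: [565.2, 260.6, 84.8]
ee_rot: [0.001, 0.708, 0.707, 0.002]
wrist_force: [-1.0, -0.9, 6.7]
opening: 0.427
grasp_force: 60.5
```

Request:
apply_moves:
  moves:
    - {"ax":0,"ay":0,"az":0,"x":0,"y":0,"z":0.04,"claw":1}
    - {"ax":0,"ay":0,"az":0,"x":0,"y":0,"z":0.12,"claw":1}
    - {"ax":0,"ay":0,"az":0,"x":0,"y":0,"z":0.23,"claw":1}
    - {"ax":0,"ay":0,"az":0,"x":0,"y":0,"z":0.34,"claw":1}
    - {"ax":0,"ay":0,"az":0,"x":0,"y":0,"z":0.43,"claw":1}

```text
clock: 8.25
tcp_pos: [564.5, 260.0, 213.6]
ee_rot: [0.0, 0.708, 0.706, 0.001]
wrist_force: [1.5, 0.1, -1.3]
opening: 0.43
grasp_force: 60.1
```

Request:
apply_moves:
  moves:
    - {"ax":0,"ay":0,"az":0,"x":0,"y":0,"z":0.07,"claw":1}
    - {"ax":0,"ay":0,"az":0,"x":0,"y":0,"z":0.1,"claw":1}
    - {"ax":0,"ay":0,"az":0,"x":0,"y":0,"z":0.1,"claw":1}
    - {"ax":0,"ay":0,"az":0,"x":0,"y":0,"z":0.1,"claw":1}

```text
clock: 8.65
tcp_pos: [563.8, 259.9, 239.8]
ee_rot: [-0.0, 0.708, 0.706, -0.001]
wrist_force: [0.8, 0.7, -2.5]
opening: 0.426
grasp_force: 60.2
```

Run:
```python
from h import *
a=snap('side','side1');r=ctrl.read_state();print(r['tcp_pos'],r['opening'],r['grasp_force'],r['wrist_force'],r['moment'])
```

```text
[563.62204353 259.77036988 239.1768158 ] 0.4265317382988148 60.16485563479364 [ 0.96206709  0.45165567 -1.79618827] [ 0.01923507 -0.00412258  0.01419472]
```

View pics/side1.png

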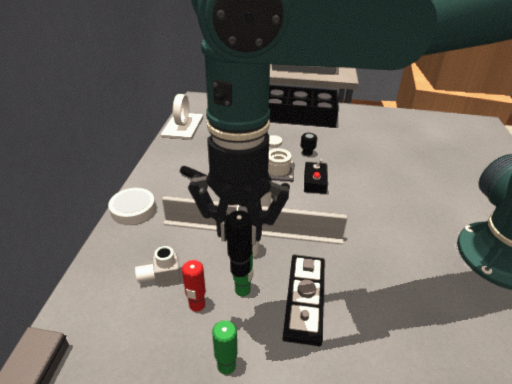

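The side view shows the black tube hanging upright in the gripper at (240,240), with the greens, red and keypad undisturbed. Now I'll cross the fence.

Request:
apply_moves:
  moves:
    - {"ax":0,"ay":0,"az":0,"x":-0.003,"y":-0.08,"z":0,"claw":1}
    - {"ax":0,"ay":0,"az":0,"x":-0.008,"y":-0.2,"z":0,"claw":1}
    - {"ax":0,"ay":0,"az":0,"x":-0.016,"y":-0.33,"z":0,"claw":1}
    - {"ax":0,"ay":0,"az":0,"x":-0.023,"y":-0.46,"z":0,"claw":1}
    - {"ax":0,"ay":0,"az":0,"x":-0.03,"y":-0.6,"z":0,"claw":1}

```text
clock: 9.2
tcp_pos: [554.2, 78.9, 239.1]
ee_rot: [-0.001, 0.707, 0.707, -0.001]
wrist_force: [1.1, 0.2, -2.1]
opening: 0.427
grasp_force: 60.2
```

Request:
apply_moves:
  moves:
    - {"ax":0,"ay":0,"az":0,"x":-0.006,"y":-0.13,"z":0,"claw":1}
    - {"ax":0,"ay":0,"az":0,"x":-0.012,"y":-0.26,"z":0,"claw":1}
    - {"ax":0,"ay":0,"az":0,"x":-0.018,"y":-0.39,"z":0,"claw":1}
    - {"ax":0,"ay":0,"az":0,"x":-0.024,"y":-0.52,"z":0,"claw":1}
    - {"ax":0,"ay":0,"az":0,"x":-0.03,"y":-0.64,"z":0,"claw":1}

```text
clock: 9.7
tcp_pos: [545.2, -113.5, 239.2]
ee_rot: [-0.001, 0.708, 0.706, -0.001]
wrist_force: [1.0, 0.4, -2.3]
opening: 0.425
grasp_force: 60.2
```

Request:
apply_moves:
  moves:
    - {"ax":0,"ay":0,"az":0,"x":-0.006,"y":-0.12,"z":0,"claw":1}
    - {"ax":0,"ay":0,"az":0,"x":-0.012,"y":-0.24,"z":0,"claw":1}
    - {"ax":0,"ay":0,"az":0,"x":-0.018,"y":-0.34,"z":0,"claw":1}
    - {"ax":0,"ay":0,"az":0,"x":-0.02,"y":-0.41,"z":0,"claw":1}
    - {"ax":0,"ay":0,"az":0,"x":-0.023,"y":-0.448,"z":0,"claw":1}

```text
clock: 10.2
tcp_pos: [538.4, -247.9, 239.0]
ee_rot: [-0.002, 0.709, 0.706, -0.001]
wrist_force: [1.3, -0.4, -1.8]
opening: 0.428
grasp_force: 60.2
```

```bash
cat > m.py <<'E'
import sys
from h import *
from scipy.spatial.transform import Rotation as Ro
tag=sys.argv[1]
r=ctrl.read_state();w=snap('wrist','w'+tag);s=snap('side','s'+tag)
print(r['clock'],r['tcp_pos'].round(1),r['ee_rot'].round(4),r['dq'].round(3).tolist())
q=r['ee_rot'];R=Ro.from_quat([q[1],q[2],q[3],q[0]]).as_matrix();H=np.array(w['hand_eye'])
def cloud(S):
    Z=S['z_map'];h,wd=Z.shape;v,u=np.mgrid[:h,:wd]
    K=np.array([[S['fx'],0,S['cx']],[0,S['fy'],S['cy']],[0,0,1.]])
    rr=cv2.undistortPoints(np.stack([u.ravel(),v.ravel()],1)[:,None].astype(float),K,np.array(S['distortion'],float))[:,0]
    return (np.c_[rr,np.ones(len(rr))]*Z.reshape(-1,1)),Z.ravel()>0
P,ok=cloud(w); P=(P@H[:3,:3].T+H[:3,3])@R.T+r['tcp_pos']
m=ok&(abs(P[:,2]-56)<4)&(np.hypot(P[:,0]-539,P[:,1]+247)<50)
if m.any(): print('wrist rim',m.sum(),P[m].mean(0).round(1),cv2.minEnclosingCircle(P[m][:,:2].astype(np.float32)))
Q,ok2=cloud(s); Q=(Q-np.array(s['t']))@np.array(s['R'])
def show(n,P,ok):
  for z in range(60,200,10):
    m=ok&(abs(P[:,2]-z)<5)&(np.hypot(P[:,0]-r['tcp_pos'][0],P[:,1]-r['tcp_pos'][1])<40)
    if m.sum()>8: print(n,z,m.sum(),P[m].mean(0).round(1),'x',P[m][:,0].min().round(1),P[m][:,0].max().round(1),'ymax',P[m][:,1].max().round(1))
show('side',Q,ok2); show('wrist',P,ok)
im=np.hstack([cv2.imread('pics/w%s.png'%tag)[:, :400],cv2.imread('pics/s%s.png'%tag)[60:260,180:380].repeat(2,0)[:384].repeat(2,1)])
cv2.imwrite('pics/m%s.png'%tag,im)
E
python3 m.py 2
```

```text
10.2 [ 538.4 -247.9  239. ] [-1.800e-03  7.085e-01  7.057e-01 -6.000e-04] [-0.148, 0.073, -0.095, 0.023, 0.025, -0.165]
wrist rim 1563 [ 542.4 -239.3   54.5] ((541.4544677734375, -248.05125427246094), 33.93380355834961)
side 60 51 [ 542.  -247.    55.7] x 510.7 574.1 ymax -208.7
side 160 41 [ 537.  -235.9  160.2] x 522.9 551.2 ymax -230.5
side 170 43 [ 537.3 -236.2  169.8] x 523.5 551.8 ymax -231.5
side 180 42 [ 538.3 -236.3  179.8] x 523.9 552.4 ymax -230.7
side 190 39 [ 536.5 -236.4  189.5] x 520.3 555.3 ymax -230.0
wrist 60 454 [ 541.1 -239.3   55.5] x 508.9 574.5 ymax -215.2
wrist 150 31 [ 536.2 -235.8  153.8] x 525.0 550.9 ymax -233.0
wrist 160 161 [ 537.8 -235.7  160.1] x 522.6 552.0 ymax -232.9
wrist 170 183 [ 538.1 -235.3  170.1] x 524.7 552.3 ymax -232.8
wrist 180 99 [ 538.  -234.3  178.3] x 525.2 549.1 ymax -232.6
wrist 190 63 [ 538.4 -233.   193.7] x 519.8 554.8 ymax -229.8
```

View pics/m2.png

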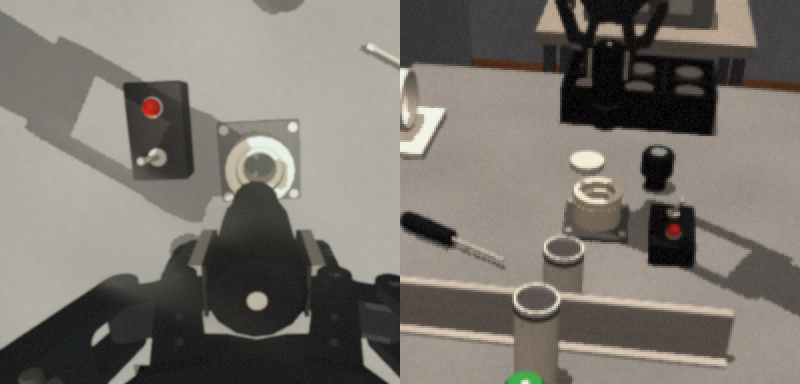

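The crop shows the tube held upright above the adapter at (260,165) in the wrist half, already past the fence and roughly centred. I'll lower it most of the way, let it settle and measure.

Request:
apply_moves:
  moves:
    - {"ax":0,"ay":0,"az":0,"x":0,"y":0,"z":-0.07,"claw":1}
    - {"ax":0,"ay":0,"az":0,"x":0,"y":0,"z":-0.14,"claw":1}
    - {"ax":0,"ay":0,"az":0,"x":0,"y":0,"z":-0.2,"claw":1}
    - {"ax":0,"ay":0,"az":0,"x":0,"y":0,"z":-0.24,"claw":1}
    - {"ax":0,"ay":0,"az":0,"x":0,"y":0,"z":-0.25,"claw":1}

```text
clock: 10.8
tcp_pos: [538.6, -244.7, 164.1]
ee_rot: [-0.002, 0.707, 0.707, -0.0]
wrist_force: [-0.6, -1.1, -0.8]
opening: 0.431
grasp_force: 60.2
```

Request:
apply_moves:
  moves:
    - {"ax":0,"ay":0,"az":0,"x":0,"y":0,"z":0,"claw":1}
    - {"ax":0,"ay":0,"az":0,"x":0,"y":0,"z":0,"claw":1}
    - {"ax":0,"ay":0,"az":0,"x":0,"y":0,"z":0,"claw":1}
    - {"ax":0,"ay":0,"az":0,"x":0,"y":0,"z":0,"claw":1}

```text
clock: 11.2
tcp_pos: [539.8, -246.6, 167.4]
ee_rot: [0.001, 0.708, 0.706, 0.0]
wrist_force: [0.4, -1.1, -2.3]
opening: 0.427
grasp_force: 60.2
```

```bash
python3 m.py 3
python3 - <<'E'
import cv2
a=cv2.imread('pics/w3.png')[90:290,180:340]; b=cv2.imread('pics/s3.png')[60:190,230:330]
cv2.imwrite('pics/m3b.png',cv2.hconcat([cv2.resize(a,(400,500)),cv2.resize(b,(385,500))]))
E
```

```text
11.2 [ 539.8 -246.6  167.4] [9.000e-04 7.078e-01 7.065e-01 3.000e-04] [-0.001, 0.004, 0.006, -0.001, 0.0, 0.001]
wrist rim 2302 [ 541.9 -236.2   54.6] ((541.4910278320312, -248.14108276367188), 33.91237258911133)
side 60 38 [ 541.2 -237.5   55.7] x 510.0 572.5 ymax -213.2
side 80 14 [ 540.6 -234.5   82.8] x 525.4 555.4 ymax -230.9
side 90 34 [ 539.  -233.9   89.6] x 525.6 555.8 ymax -228.0
side 100 39 [ 538.3 -233.2  100.2] x 524.5 553.2 ymax -227.4
side 110 38 [ 539.9 -233.5  110.3] x 524.6 553.8 ymax -228.2
side 120 34 [ 538.8 -231.7  120.6] x 522.7 556.8 ymax -225.8
side 130 45 [ 539.6 -231.4  129.8] x 522.9 557.5 ymax -224.0
side 140 52 [ 540.  -231.9  139.7] x 521.4 558.2 ymax -223.7
side 150 62 [ 539.4 -231.7  150.5] x 516.6 563.3 ymax -225.0
side 160 81 [ 539.6 -234.1  160. ] x 508.3 571.9 ymax -224.6
side 170 87 [ 539.6 -233.8  169.9] x 508.3 572.2 ymax -224.4
side 180 95 [ 539.4 -233.7  179.9] x 508.6 572.3 ymax -223.8
side 190 144 [ 540.3 -239.5  190.4] x 502.3 578.2 ymax -226.2
wrist 60 656 [ 541.8 -236.9   55.4] x 508.6 574.1 ymax -215.5
wrist 80 50 [ 538.9 -234.8   83. ] x 525.6 554.0 ymax -232.0
wrist 90 166 [ 539.6 -234.4   89.9] x 524.4 554.1 ymax -231.8
wrist 100 183 [ 539.6 -234.1   99.8] x 525.7 553.7 ymax -231.7
wrist 110 74 [ 540.  -232.9  107.6] x 530.1 550.2 ymax -231.1
wrist 120 108 [ 540.1 -231.7  123. ] x 521.6 556.4 ymax -228.4
wrist 130 353 [ 539.6 -231.6  130.1] x 521.5 556.9 ymax -228.3
wrist 140 406 [ 540.  -231.5  140.1] x 521.3 557.1 ymax -228.4
wrist 150 624 [ 540.3 -232.8  150.8] x 511.5 568.6 ymax -228.3
wrist 160 1195 [ 539.9 -234.9  160.3] x 508.0 571.9 ymax -228.1
wrist 170 1445 [ 539.9 -235.   170.2] x 508.0 572.3 ymax -227.9
wrist 180 1718 [ 539.8 -234.5  180.1] x 508.1 572.2 ymax -227.2
wrist 190 9134 [ 540.1 -243.   190.5] x 500.3 579.4 ymax -227.3
```

View pics/m3b.png

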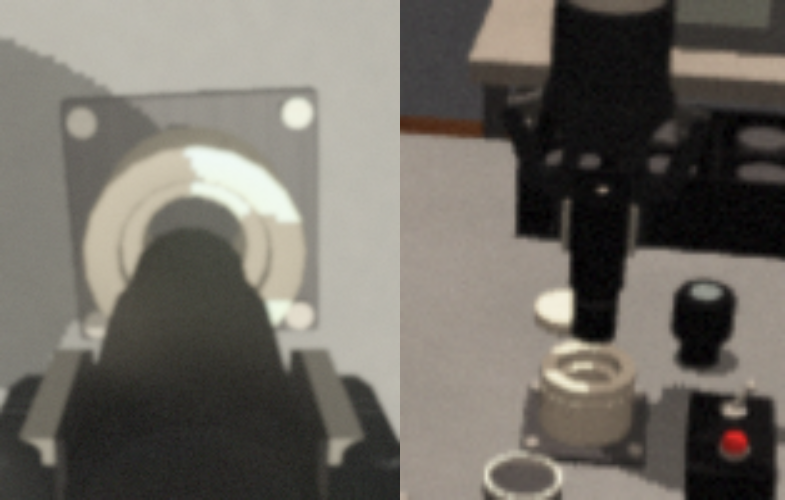

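```bash
cat >> m.py <<'E'
c=r['tcp_pos']
for n,A,o in (('side',Q,ok2),('wrist',P,ok)):
    m=o&(A[:,2]>62)&(A[:,2]<115)&(np.hypot(A[:,0]-c[0],A[:,1]-c[1])<22); z=np.sort(A[m][:,2]); print(n,'foot z',z[:8].round(1))
    m=o&(abs(A[:,2]-56)<5)&(np.hypot(A[:,0]-541,A[:,1]+248)<36); print(n,'rim z med',np.median(A[m][:,2]).round(1))
    for lo,hi,rad in ((c[2]-80,c[2]-47,15.8),(c[2]-42,c[2]-22,19)):
        m=o&(A[:,2]>lo)&(A[:,2]<hi)&(np.hypot(A[:,0]-c[0],A[:,1]-c[1])<24); X=A[m]
        from scipy.optimize import least_squares
        print(n,'axis',least_squares(lambda p:np.hypot(X[:,0]-p[0],X[:,1]-p[1])-rad,c[:2],loss='soft_l1').x.round(1))
E
python3 m.py 4 | grep -v ' x '
```

```text
11.3 [ 539.6 -246.5  167. ] [6.000e-04 7.078e-01 7.064e-01 2.000e-04] [-0.0, 0.003, 0.006, 0.001, -0.002, -0.001]
wrist rim 2302 [ 542.1 -236.2   54.6] ((541.5464477539062, -248.17481994628906), 33.8963508605957)
side foot z [79.9 80.6 80.9 80.9 81.1 81.4 82.1 82.5]
side rim z med 54.2
side axis [ 540.  -245.9]
side axis [ 539.9 -246.2]
wrist foot z [79.  80.  80.5 80.9 81.  81.  81.  81.1]
wrist rim z med 54.6
wrist axis [ 539.6 -247.7]
wrist axis [ 539.8 -247.7]
```

Request:
apply_moves:
  moves:
    - {"ax":0,"ay":0,"az":0,"x":0.003,"y":-0.001,"z":-0.015,"claw":1}
    - {"ax":0,"ay":0,"az":0,"x":0.0055,"y":-0.002,"z":-0.035,"claw":1}
    - {"ax":0,"ay":0,"az":0,"x":0.0055,"y":-0.002,"z":-0.053,"claw":1}
    - {"ax":0,"ay":0,"az":0,"x":0.0055,"y":-0.002,"z":-0.053,"claw":1}
    - {"ax":0,"ay":0,"az":0,"x":0.0055,"y":-0.002,"z":-0.053,"claw":1}

```text
clock: 11.9
tcp_pos: [540.8, -246.8, 149.9]
ee_rot: [-0.0, 0.708, 0.706, -0.0]
wrist_force: [-0.5, 0.5, -0.5]
opening: 0.429
grasp_force: 60.2
```

Request:
apply_moves:
  moves:
    - {"ax":0,"ay":0,"az":0,"x":0,"y":0,"z":0,"claw":1}
    - {"ax":0,"ay":0,"az":0,"x":0,"y":0,"z":0,"claw":1}
    - {"ax":0,"ay":0,"az":0,"x":0,"y":0,"z":0,"claw":1}
    - {"ax":0,"ay":0,"az":0,"x":0,"y":0,"z":0,"claw":1}

```text
clock: 12.3
tcp_pos: [541.1, -247.0, 150.7]
ee_rot: [0.0, 0.708, 0.706, 0.0]
wrist_force: [0.2, 0.6, -2.1]
opening: 0.429
grasp_force: 60.2
```

```bash
python3 m.py 5 | grep -v ' x '
python3 - <<'E'
import cv2
a=cv2.imread('pics/w5.png')[90:290,180:340]; b=cv2.imread('pics/s5.png')[60:190,230:330]
cv2.imwrite('pics/m5b.png',cv2.hconcat([cv2.resize(a,(400,500)),cv2.resize(b,(385,500))]))
E
```

```text
12.3 [ 541.1 -247.   150.7] [3.000e-04 7.077e-01 7.065e-01 1.000e-04] [-0.001, 0.001, 0.002, 0.0, -0.0, -0.001]
wrist rim 2589 [ 541.6 -235.7   54.6] ((541.481201171875, -248.01205444335938), 33.72275161743164)
side foot z [64.1 65.3 65.6 66.1 66.2 66.7 66.8 66.9]
side rim z med 54.2
side axis [ 541.5 -246.5]
side axis [ 541.4 -246.8]
wrist foot z [63.5 64.5 64.6 64.8 64.8 64.8 64.9 64.9]
wrist rim z med 54.6
wrist axis [ 541.1 -248.1]
wrist axis [ 541.3 -248.1]
```

View pics/m5b.png

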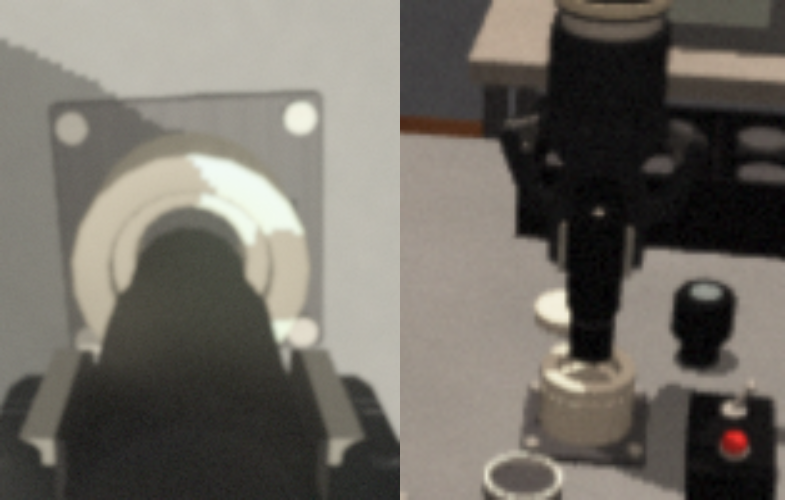

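The view shows the tube upright over the mouth at (190,240), centred to well under 1 mm. The foot is about 10 mm above the rim and touches nothing, so I'm handing in.

```bash
python3 -c "
from station import ctrl
print(ctrl.job_done())"
```

```text
the job is handed in; nothing more can be done
None
```

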